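# Fetch the die from the red-lidded box

### The arm

A 7-joint arm with a two-finger parallel gripper is mounted at the origin on the work surface. World frame = base frame: x ahead of the robot, y to its left, z up, the work surface at z = 0. Lengths are in m, angles in rad, forces in N, time in s.
With the tool pointing down it reaches from about 0.35 to 0.9 m from the base axis. Payload 7.2 kg.
Tool frame: the origin (TCP) lies on the centre line of the jaws, within the pads' length; the fingertips stand bot.finger_overhang ahead of it and the grasp point (between the pads) lies 3 mm ahead of it (bot.finger_overhang is the distance from the TCP to the fingertips, in m); z points along the fingers, y is the direction in which the jaws open and shut (so a half turn about z gives the same grasp; the last joint's range is limited). The gripper opens to 88 mm and grips with 3 to 60 N. Pads are 20 mm wide; open, the fingers measure 115 mm over their backs; the gripper's body (75 mm by 178 mm) begins 61 mm behind the grasp point.
Start: joints at [1.075, 0.411, -0.013, 1.596, 0.006, 1.134, -0.082], TCP at [0.259, -0.569, 0.245] pointing down, gripper open.
Joint ranges: [-2.95, 2.95], [-0.29, 1.99], [-1.47, 1.44], [0.14, 2.54], [-1.03, 4.17], [0.13, 1.85], [-2.86, 2.86]. Speed limits (rad/s): [2.39, 2.39, 3.01, 3.01, 3.14, 3.14, 3.14].

### API

Orientations are given as a unit quaternion [x, y, z, w].
In Python, from workcell import bot, optics gives the robot as it stands.
- The arm moves only by the tool play_rows, never from a script. Its arguments are lists of equal length, an entry for each row: "travel": the shift along the tool's x, y, z in m, a list of three; "turn": the turn, a rotation vector about the tool's x, y, z in rad, a list of three. In form: {"travel": [[tx, ty, tz], ...], "turn": [[ax, ay, az], ...]}. A call has 1 to 20 rows; each row is the pose to reach, as a shift and turn from the pose commanded when the call began, along the tool's axes at that moment; what a row does not reach only later rows make up. A row lasts 1/10 s, in which the tool goes at most 50 mm and 8.59 degrees, less where a joint would pass 70% of its speed; a pose out of reach is approached as far as the arm can. A call with a gripper value outside its range is refused whole. "gripper" is the finger opening in m, from 0 to 0.0878, set as the call begins (left out, the last holds). The fingers move at their own pace and stop on an object; "squeeze" is the grip in N (left out, the last holds). Time passes only in rows, so rows that repeat a pose let the fingers close. It gives the time, the measured TCP pose, the force and the opening at its end, in the units of the state.
- bot.state(): the state, without advancing time (a new reading comes with each control period).
- optics.read_camera(name): name is "scene" or "top" or "wrist"; returns the picture (480x640x3 uint8, blue, green, red); there is no depth.
- optics.calibration(name): a dict with "K" (3x3 intrinsics, pixels), "R" (3x3) and "t" (3): a world point X has camera coordinates R X + t. Camera axes: x right, y down, z forward; pixel columns grow to the right and rows downward; lengths in m; the calibration is good to about 2 mm. The wrist camera is an equidistant fisheye: a pixel r from the principal point sees the ray r / f radians off the axis. A picture is of the moment at which its call begins: read the wrist's pose just before it. calibration takes no time and is no camera call; for the wrist camera it gives the pose at the moment of the call.
- bot.hand_in(): hands the job in, once; it reports no verdict.
The state is a dict: "clock": time; "qpos": joint angles; "qvel": joint speeds; "tau": joint torques, N m; "tcp_pos": TCP position; "tool_rot": TCP orientation; "force": force on the tool from outside, world axes, zero at the start; "moment": the same for the moment, N m; "finger_gap": finger opening in m.
Only numpy, scipy, OpenCV 4.12 (cv2) and the standard library are available. Lean on these libraries where they do the work, as an engineer would, in place of code of your own. Each camera call takes 0.05 s, during which the arm holds its last target.

### The job

Slide open the red lid in the row of three dice boxes, all the way back, take out the white die and set it down gently in the middle of the wooden coaster lying on the glass shelf. Keep the blue and yellow lids shut; the red one may stay open.

Things in the scene. Friction and masses are not known exactly. Their poses are not given: they have to be found in the camera images.
- knob_red (a point): Point in the middle of the red block grip (18 mm along x, 34 along y, 26 tall) at the centre of the red lid; it moves with the lid. The grip's top is 11 mm above it, the lid's top face 15 mm below. Axes: z up, +x the way the lid slides open (level, roughly away from the robot), y along the row. The lid is a red plate 112 (x) x 70 x 4 mm.
- box_red: Black open box under the red lid, fixed, 112 (x) x 72 (y) mm outside, 104 x 64 inside, walls 4 mm. Origin: centre of its underside, 4 mm above the shelf; inner floor 4 mm and rim 38 mm above that; axes as the grip's. Three such boxes, lids red, blue and yellow, stand 75 mm apart in a row along y in a fixed wooden tray, in any order.
- lid_red (a joint): How far the red lid is slid open along its +x, m: 0 shut, 0.105 fully open against its stop. It slides level with about 1.5 N of friction and stays where it is left.
- lid_blue (a joint): The same for the blue lid, to be left shut.
- lid_yellow (a joint): The same for the yellow lid, to be left shut.
- die: White die with black pips, a 25 mm cube of about 20 g. It lies loose and flat, hidden under the red lid, near the middle of that box (within 8 mm along and across, turned up to 0.3 rad from the box's axes). Origin at its centre, axes square to its faces, z up at the start.
- coaster: Round wooden coaster with a cork face, lying flat on the glass and fixed there, 110 mm across, 10 mm thick. Origin at the centre of its underside, z up.

How it is judged:
On the way, in this order (a step that is already met when the one before it is completed fails the run):
1. the red lid is slid open, by more than 80 mm (value of joint lid_red above 0.08 m), for 0.1 s.
2. the die is lifted out of the box (height (world z) of die above 0.052 m), for 0.1 s.
At the end, for the whole second after the job is handed in: The die lies flat and at rest on the coaster, its centre within 30 mm of the coaster's centre, and the blue and yellow lids are shut (within 10 mm). The red lid may be left open or shut (horizontal distance between die and coaster below 0.03 m and z of die in the frame of coaster between 0.018 and 0.027 m and linear speed of die below 0.03 m/s and angular speed of die below 0.3 rad/s and value of joint each of lid_blue, lid_yellow below 0.01 m); the robot touches nothing.
It fails at once if the blue or the yellow lid is slid open by more than 10 mm (value of joint any of lid_blue, lid_yellow above 0.01 m).
It fails at once if the die is dropped or thrown: out of the fingers and moving faster than 0.6 m/s (a fall of about 18 mm) (contact force between die and the fingers below 0.01 N and linear speed of die above 0.6 m/s).
It also fails if it takes over 54 s, if anything falls off the work surface, if the arm or the gripper's body presses on something with over 40 N, if the wrist force passes 120 N, or if a joint passes its speed limit or range.

## Working session

There is one attempt and no reset: what is moved stays moved. The work goes in short steps, Python scripts to look and compute and a tool call to move; the robot and the scene stay as the last step left them, time stands still between calls to the robot, and variables do not carry over. Pictures are saved under pics/ and viewed, and the job is handed in when it is done.

Besides the shell and the picture viewer there is one more tool, called after ">>>" as name(argument=value, ...) on one line, values as JSON. play_rows: Moves the arm, as the interface text tells. Its arguments: {"type":"object","properties":{"travel":{"type":"array","items":{"type":"array","items":{"type":"number"}}},"turn":{"type":"array","items":{"type":"array","items":{"type":"number"}}},"gripper":{"type":"number"},"squeeze":{"type":"number"}},"required":["travel","turn"]}

```bash
ls; mkdir -p pics; python3 - <<'E'
from workcell import bot, optics
import cv2
s=bot.state(); print(s, bot.finger_overhang)
for n in ("scene","top","wrist"):
    im=optics.read_camera(n); cv2.imwrite(f"pics/{n}0.png",im)
    c=optics.calibration(n); print(n,c)
E
```

```text
pics
{'clock': 0.0, 'qpos': array([ 1.07481068,  0.41188856, -0.01273533,  1.59702931,  0.00560656,
        1.13430556, -0.08222092]), 'qvel': array([-0.00054931, -0.00105594, -0.0001444 ,  0.00050814, -0.00057878,
        0.00018338, -0.00029536]), 'tau': array([ 1.68254996e-03, -5.87956274e+01,  6.42739814e-01, -2.91079473e+01,
       -5.37164428e-02,  1.84442714e-02,  1.66024042e-04]), 'tcp_pos': array([ 0.25906569, -0.56826438,  0.24382203]), 'tool_rot': array([ 9.77208749e-01,  2.12279121e-01, -2.22554294e-04, -7.65859720e-04]), 'force': array([ 0.51962816,  0.70440645, -0.32768328]), 'moment': array([ 0.0406785 , -0.08184557, -0.01973629]), 'finger_gap': 0.08784792678794551} 0.022
scene {'K': array([[571.60593013,   0.        , 318.66815104],
       [  0.        , 571.60593013, 234.60204707],
       [  0.        ,   0.        ,   1.        ]]), 'R': array([[-0.88048062,  0.47403058, -0.00699236],
       [ 0.41066622,  0.75525027, -0.51083293],
       [-0.23686945, -0.45265002, -0.85965157]]), 't': array([ 0.42306361, -0.23568957,  1.01191089])}
top {'K': array([[591.37335855,   0.        , 320.48480625],
       [  0.        , 591.37335855, 244.45833409],
       [  0.        ,   0.        ,   1.        ]]), 'R': array([[-2.42421852e-02, -9.99705710e-01, -8.99621241e-04],
       [-9.98672154e-01,  2.42580198e-02, -4.54475119e-02],
       [ 4.54559602e-02, -2.03320319e-04, -9.98966323e-01]]), 't': array([0.10654143, 0.49654399, 1.08858174])}
wrist {'K': array([[371.64829954,   0.        , 313.21129719],
       [  0.        , 371.64829954, 238.91676981],
       [  0.        ,   0.        ,   1.        ]]), 'R': array([[ 0.41534995, -0.90965819, -0.00252975],
       [-0.87506282, -0.4003103 ,  0.27206016],
       [-0.24849444, -0.11078648, -0.96227692]]), 't': array([-0.62453673, -0.03348594,  0.39110833])}
```

View pics/scene0.png

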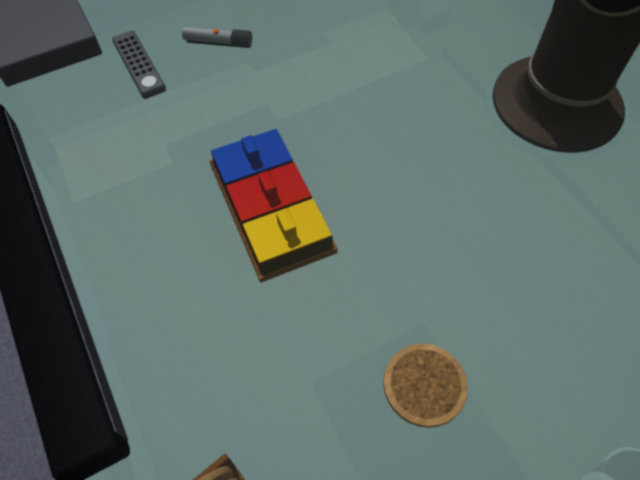

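View pics/top0.png

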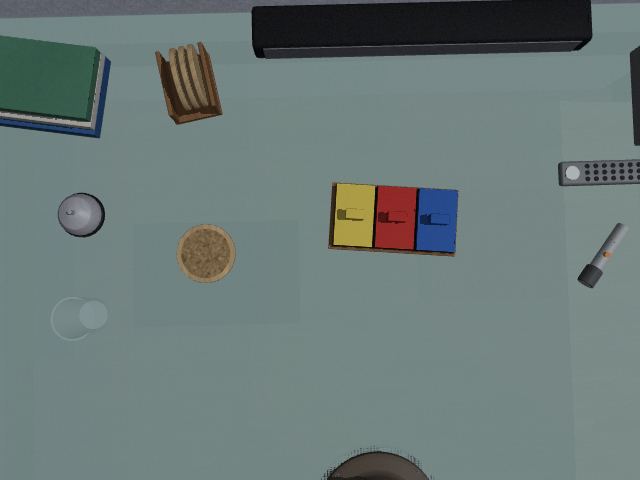

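View pics/wrist0.png

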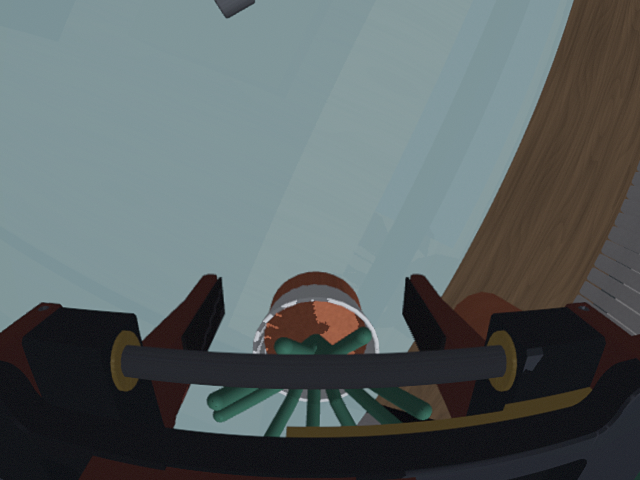

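The scene camera shows the row in the order blue (250,150), red (270,190), yellow (288,232), with the coaster at (426,385). In the top view red is at (396,217) and the coaster at (206,253). A potted plant stands near the gripper in the wrist view. I'll enlarge crops next.

```bash
python3 - <<'E'
import cv2
t=cv2.imread('pics/top0.png'); s=cv2.imread('pics/scene0.png')
def crop(im,x0,y0,w,h,k,n):
    c=cv2.resize(im[y0:y0+h,x0:x0+w],None,fx=k,fy=k,interpolation=cv2.INTER_CUBIC)
    c=cv2.convertScaleAbs(c,alpha=1.3,beta=15)
    for i in range(0,w,10):
        cv2.line(c,(i*k,0),(i*k,6 if i%50 else 14),(255,255,255),1)
        if i%20==0: cv2.putText(c,str(x0+i),(i*k,24),0,.4,(255,255,255),1)
    for i in range(0,h,10):
        cv2.line(c,(0,i*k),(6,i*k),(255,255,255),1)
        if i%20==0: cv2.putText(c,str(y0+i),(8,i*k+4),0,.4,(255,255,255),1)
    cv2.imwrite(n,c)
crop(t,325,175,140,90,5,'pics/t_box.png')
crop(s,200,120,150,110,5,'pics/s_box.png')
E
```

```text
(no output)
```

View pics/t_box.png

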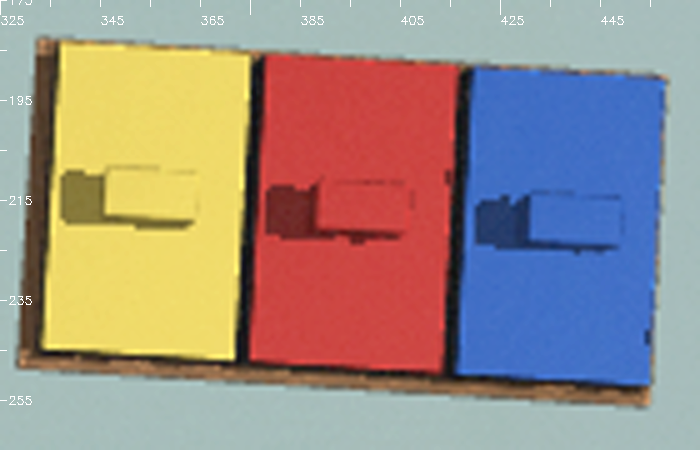

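View pics/s_box.png

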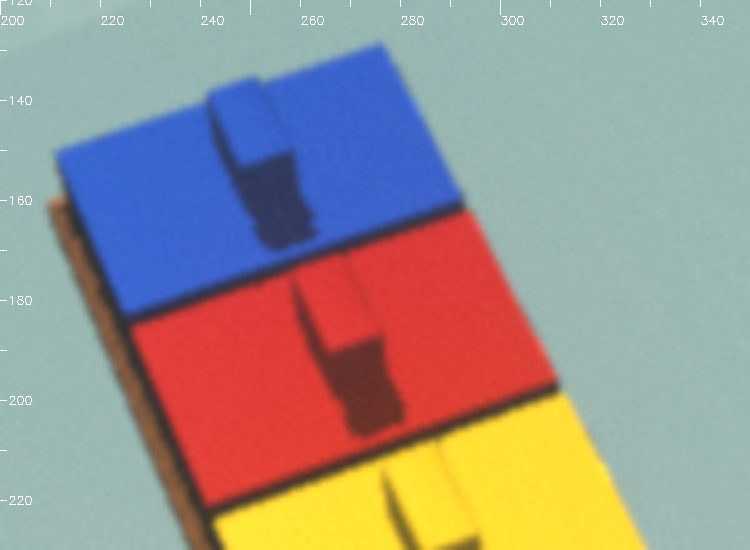

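```bash
cat > h.py <<'E'
import numpy as np, cv2
from scipy.optimize import least_squares
from workcell import bot, optics
def proj(c,X):
    p=np.asarray(X)@c['R'].T+c['t']; q=p@c['K'].T; return q[:,:2]/q[:,2:]
def ray_z(c,uv,z):
    d=np.linalg.inv(c['K'])@[uv[0],uv[1],1]; d=c['R'].T@d; o=-c['R'].T@c['t']
    return o+d*(z-o[2])/d[2]
E
python3 - <<'E'
from h import *
T=optics.calibration('top'); S=optics.calibration('scene')
tp=np.array([[377.6,185.8],[417,188.4],[413.6,249.6],[374.8,247]])
sp=np.array([[241.4,221.6],[226.2,184.6],[294,162],[311.4,196]])
# top: TL = +x,+y ; TR = +x,-y ; BR = -x,-y ; BL = -x,+y
# scene: bottom-left is next to yellow(+y): far x
L=np.array([[56,35],[56,-35],[-56,-35],[-56,35]])/1e3
def corners(p):
    c,s=np.cos(p[3]),np.sin(p[3]); return np.c_[L@np.array([[c,s],[-s,c]])+p[:2],np.full(4,p[2])]
def f(p,which):
    r=[]
    if 't' in which: r.append(proj(T,corners(p))-tp)
    if 's' in which: r.append(proj(S,corners(p))-sp)
    return np.concatenate(r).ravel()
for w in ('ts',):
    r=least_squares(f,[.5,-.1,.05,0],args=(w,)); print(w,r.x,r.fun.reshape(-1,2).round(1))
for w in 'ts':
    g=lambda q:f([q[0],q[1],.046,q[2]],w)
    r=least_squares(g,[.5,-.1,0]); print(w,r.x,r.fun.reshape(-1,2).round(1))
# coaster ellipse by mask
ti=cv2.imread('pics/top0.png');si=cv2.imread('pics/scene0.png')
for im,c,n in((ti,T,'t'),(si,S,'s')):
    h=cv2.cvtColor(im,cv2.COLOR_BGR2HSV); m=cv2.inRange(h,(5,70,60),(28,255,255))
    cs,_=cv2.findContours(m,0,2)
    for k in cs:
        if cv2.contourArea(k)>1000:
            e=cv2.fitEllipse(cv2.convexHull(k)); print(n,e,[ray_z(c,e[0],z).round(4) for z in (.005,.01)])
E
```

```text
ts [ 0.54309774 -0.04310683  0.04214081 -0.08675918] [[ 0.7 -0.2]
 [-0.2 -0.4]
 [-0.2 -0. ]
 [-0.1  0.1]
 [ 0.  -0.6]
 [-0.   0.8]
 [ 0.2 -0. ]
 [ 0.3 -0.2]]
t [ 0.54257035 -0.04250643 -0.08348583] [[ 0.5 -0.1]
 [-0.3 -0.4]
 [-0.1  0.1]
 [-0.1  0.4]]
s [ 0.54410634 -0.04061062 -0.08944633] [[-0.3 -0.5]
 [-0.3  0.6]
 [ 0.3 -0.1]
 [ 0.4 -0.1]]
t ((205.57154846191406, 253.18829345703125), (57.64167022705078, 58.304508209228516), 66.18740844726562) [array([0.4882, 0.3097, 0.005 ]), array([0.488 , 0.3087, 0.01  ])]
t ((351.2794494628906, 214.00918579101562), (63.133453369140625, 123.78099822998047), 89.45687103271484) [array([0.555 , 0.0354, 0.005 ]), array([0.5545, 0.0356, 0.01  ])]
t ((195.76927185058594, 80.13175964355469), (44.86433792114258, 92.86804962158203), 161.16546630859375) [array([0.8166, 0.3232, 0.005 ]), array([0.815 , 0.3221, 0.01  ])]
s ((425.1235656738281, 384.70343017578125), (79.50874328613281, 86.65925598144531), 133.1559295654297) [array([0.4889, 0.3108, 0.005 ]), array([0.4904, 0.3116, 0.01  ])]
s ((285.0660705566406, 229.76278686523438), (52.056644439697266, 110.83902740478516), 71.20620727539062) [array([0.5441, 0.0098, 0.005 ]), array([0.5452, 0.0126, 0.01  ])]
```

```bash
cat >> h.py <<'E'
from scipy.spatial.transform import Rotation as Ro
def goal(p,jaw_yaw):
    """tool down, tool y along world yaw jaw_yaw; prints travel/turn from present pose"""
    s=bot.state(); R0=Ro.from_quat(s['tool_rot'])
    y=np.array([np.cos(jaw_yaw),np.sin(jaw_yaw),0]); z=np.array([0,0,-1.]); x=np.cross(y,z)
    R1=Ro.from_matrix(np.c_[x,y,z])
    print('clock',s['clock'],'tcp',s['tcp_pos'].round(4),'F',s['force'].round(1),'gap',round(s['finger_gap'],4))
    print('travel',R0.inv().apply(np.array(p)-s['tcp_pos']).round(4),'turn',(R0.inv()*R1).as_rotvec().round(4))
E
python3 - <<'E'
from h import *
goal([.543,-.042,.20],-.085)
E
```

```text
clock 0.15 tcp [ 0.2591 -0.5684  0.244 ] F [ 0.1 -0.6 -0.1] gap 0.0879
travel [ 0.4767 -0.3611  0.0444] turn [-1.1000e-03 -6.0000e-04 -1.0579e+00]
```

>>> play_rows(travel=[[0,0,-0.05],[0.04,-0.03,-0.06],[0.08,-0.06,-0.06],[0.12,-0.09,-0.06],[0.16,-0.12,-0.06],[0.2,-0.15,-0.06],[0.24,-0.18,-0.06],[0.28,-0.212,-0.06],[0.32,-0.242,-0.05],[0.36,-0.272,-0.03],[0.4,-0.303,-0.01],[0.44,-0.333,0.01],[0.465,-0.352,0.03],[0.4767,-0.3611,0.044],[0.4767,-0.3611,0.0444],[0.4767,-0.3611,0.0444]], turn=[[0,0,0],[0,0,-0.09],[0,0,-0.18],[0,0,-0.27],[0,0,-0.36],[0,0,-0.45],[0,0,-0.54],[0,0,-0.63],[0,0,-0.72],[0,0,-0.81],[0,0,-0.9],[0,0,-0.98],[0,0,-1.03],[0,0,-1.058],[0,0,-1.058],[0,0,-1.058]], gripper=0.06, squeeze=15)

```text
clock: 1.75
tcp_pos: [0.5428, -0.0435, 0.2]
tool_rot: [0.737, 0.676, -0.001, -0.0]
force: [-1.1, 0.0, -0.2]
finger_gap: 0.0601
```

```bash
python3 - <<'E'
from h import *
goal([.543,-.042,.20],-.085)
print(optics.calibration('wrist'))
cv2.imwrite('pics/w1.png',optics.read_camera('wrist'))
E
```

```text
clock 1.75 tcp [ 0.5428 -0.0435  0.2   ] F [-1.1  0.  -0.2] gap 0.0601
travel [ 0.0015  0.0001 -0.    ] turn [-0.0014  0.0007 -0.0011]
{'K': array([[371.64829954,   0.        , 313.21129719],
       [  0.        , 371.64829954, 238.91676981],
       [  0.        ,   0.        ,   1.        ]]), 'R': array([[ 0.99633833, -0.08546382, -0.00242203],
       [-0.08160269, -0.95901526,  0.27134982],
       [-0.02551336, -0.27015858, -0.96247775]]), 't': array([-0.54439484, -0.01838911,  0.34920378])}
```

View pics/w1.png

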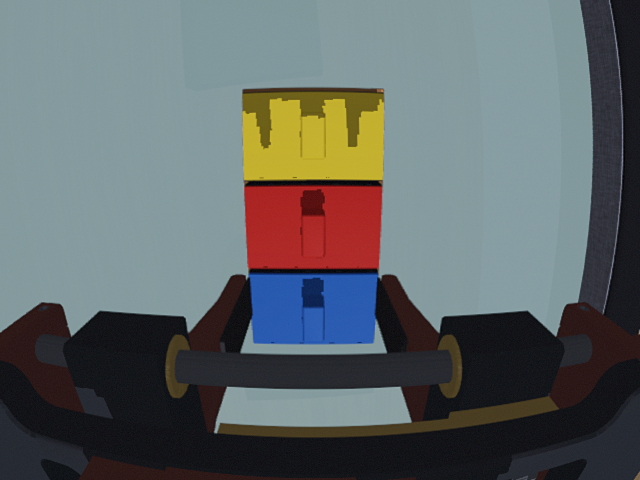

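```bash
cat >> h.py <<'E'
def wray(c,uv,z):
    K=c['K']; d=np.array([(uv[0]-K[0,2])/K[0,0],(uv[1]-K[1,2])/K[1,1]]); th=np.hypot(*d)
    v=np.r_[np.sin(th)*d/max(th,1e-9),np.cos(th)]; v=c['R'].T@v; o=-c['R'].T@c['t']
    return o+v*(z-o[2])/v[2]
E
python3 - <<'E'
from h import *
im=cv2.imread('pics/w1.png')[175:350,230:400]
cv2.imwrite('pics/w1c.png',cv2.resize(im,None,fx=4,fy=4,interpolation=cv2.INTER_CUBIC))
c=optics.calibration('wrist')
print(c['R'].T@-c['t'])
for uv,z in [((244,186),.046),((381,185),.046),((379,268),.046),((248,268),.046),((302,216),.072),((324,216),.072),((324,257),.072),((302,257),.072)]: print(uv,wray(c,uv,z).round(4))
E
```

```text
[0.54996087 0.02949134 0.34038262]
(244, 186) [ 0.4907 -0.0043  0.046 ]
(381, 185) [ 0.6006 -0.0131  0.046 ]
(379, 268) [ 0.596  -0.0838  0.046 ]
(248, 268) [ 0.4848 -0.0741  0.046 ]
(302, 216) [ 0.5363 -0.0277  0.072 ]
(324, 216) [ 0.5525 -0.0291  0.072 ]
(324, 257) [ 0.55   -0.0609  0.072 ]
(302, 257) [ 0.5333 -0.0595  0.072 ]
```

View pics/w1c.png

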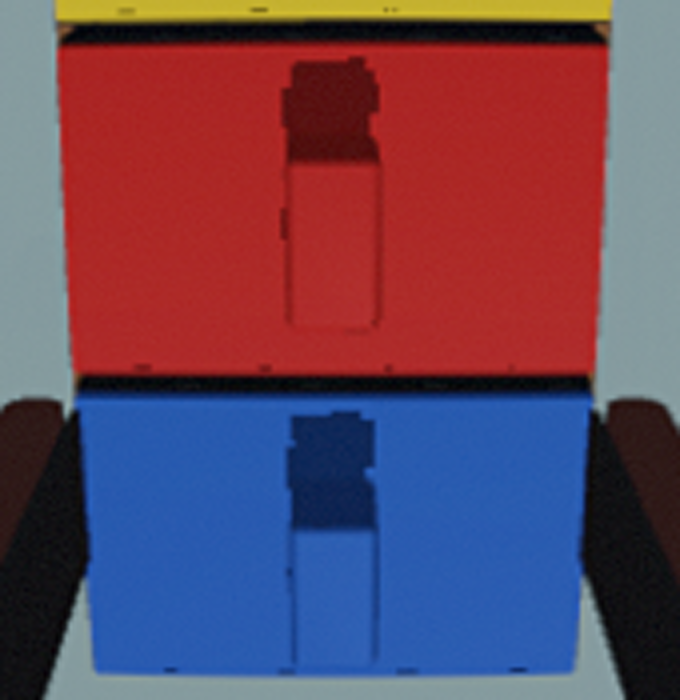

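The wrist view puts the red grip's centre at about (0.543, −0.044), which agrees with the other cameras. I'll descend now.

>>> play_rows(travel=[[0.001,0,0.03],[0.001,0,0.06],[0.001,0,0.09],[0.001,0,0.11],[0.001,0,0.12],[0.001,0,0.127],[0.001,0,0.127],[0.001,0,0.127]], turn=[[0,0,0],[0,0,0],[0,0,0],[0,0,0],[0,0,0],[0,0,0],[0,0,0],[0,0,0]])

```text
clock: 2.6
tcp_pos: [0.5439, -0.0418, 0.0743]
tool_rot: [0.737, 0.676, 0.0, 0.001]
force: [0.9, -0.4, -0.2]
finger_gap: 0.0599
```

>>> play_rows(travel=[[0,0,0],[0,0,0],[0,0,0],[0,0,0],[0,0,0],[0,0,0]], turn=[[0,0,0],[0,0,0],[0,0,0],[0,0,0],[0,0,0],[0,0,0]], gripper=0.01, squeeze=15)

```text
clock: 3.2
tcp_pos: [0.5432, -0.0413, 0.0732]
tool_rot: [0.736, 0.676, -0.0, -0.0]
force: [-0.2, 0.1, -0.0]
finger_gap: 0.018
```

>>> play_rows(travel=[[0,0.004,0],[0,0.012,0],[0,0.022,0],[0,0.032,0],[0,0.042,0],[0,0.052,0],[0,0.062,0],[0,0.072,0],[0,0.082,0],[0,0.09,0],[0,0.096,0],[0,0.1,0],[0,0.103,0],[0,0.105,0],[0,0.105,0]], turn=[[0,0,0],[0,0,0],[0,0,0],[0,0,0],[0,0,0],[0,0,0],[0,0,0],[0,0,0],[0,0,0],[0,0,0],[0,0,0],[0,0,0],[0,0,0],[0,0,0],[0,0,0]])

```text
clock: 4.7
tcp_pos: [0.6472, -0.0502, 0.0733]
tool_rot: [0.736, 0.676, -0.001, -0.0]
force: [-4.0, 0.4, 6.6]
finger_gap: 0.0183
```

>>> play_rows(travel=[[0,0,0],[0,0,0],[0,0,0],[0,0,0],[0,0,-0.02],[0,0,-0.05],[0,0,-0.09],[0,-0.04,-0.13],[0,-0.08,-0.15],[0,-0.105,-0.15],[0,-0.105,-0.15],[0,-0.105,-0.15]], turn=[[0,0,0],[0,0,0],[0,0,0],[0,0,0],[0,0,0],[0,0,0],[0,0,0],[0,0,0],[0,0,0],[0,0,0],[0,0,0],[0,0,0]], gripper=0.042)

```text
clock: 5.9
tcp_pos: [0.5435, -0.0417, 0.2238]
tool_rot: [0.737, 0.676, 0.0, 0.001]
force: [0.0, -0.1, -1.1]
finger_gap: 0.0418
```

```bash
python3 - <<'E'
from h import *
s=bot.state(); print(s['tcp_pos'],s['tool_rot'],s['finger_gap'],s['force'])
c=optics.calibration('wrist'); w=optics.read_camera('wrist'); t=optics.read_camera('top'); sc=optics.read_camera('scene')
np.savez('w2.npz',**c)
cv2.imwrite('pics/w2.png',w); cv2.imwrite('pics/t2.png',t); cv2.imwrite('pics/s2.png',sc)
def crop(im,x0,y0,w,h,k,n):
    c=cv2.resize(im[y0:y0+h,x0:x0+w],None,fx=k,fy=k,interpolation=cv2.INTER_CUBIC)
    c=cv2.convertScaleAbs(c,alpha=1.3,beta=15)
    for i in range(0,w,10):
        cv2.line(c,(i*k,0),(i*k,6),(255,255,255),1)
        if i%20==0: cv2.putText(c,str(x0+i),(i*k,24),0,.4,(255,255,255),1)
    for i in range(0,h,10):
        cv2.line(c,(0,i*k),(6,i*k),(255,255,255),1)
        if i%20==0: cv2.putText(c,str(y0+i),(8,i*k+4),0,.4,(255,255,255),1)
    cv2.imwrite(n,c)
crop(w,230,170,160,110,5,'pics/w2c.png')
crop(sc,200,120,150,110,5,'pics/s2c.png')
E
```

```text
[ 0.54353912 -0.0416895   0.22375975] [7.36610247e-01 6.76317068e-01 2.67280648e-04 7.04570305e-04] 0.04175492239276167 [ 0.03789015 -0.06383648 -1.11910626]
```

View pics/w2c.png

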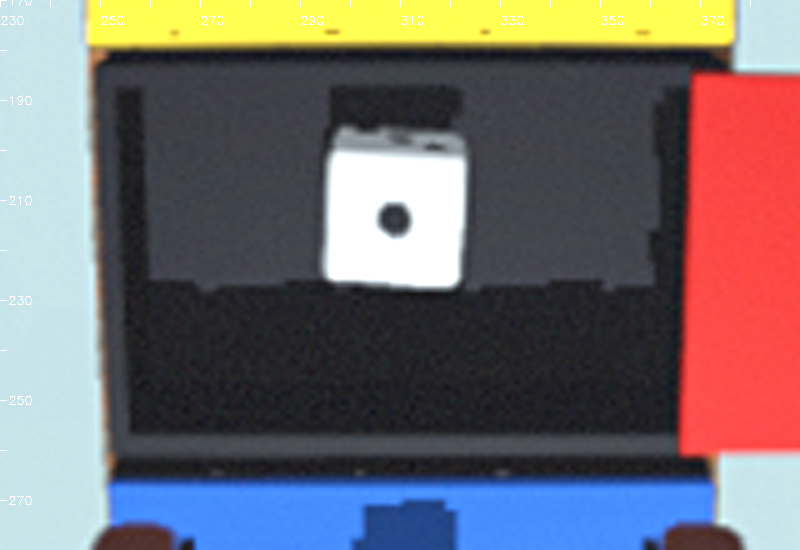

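View pics/s2.png

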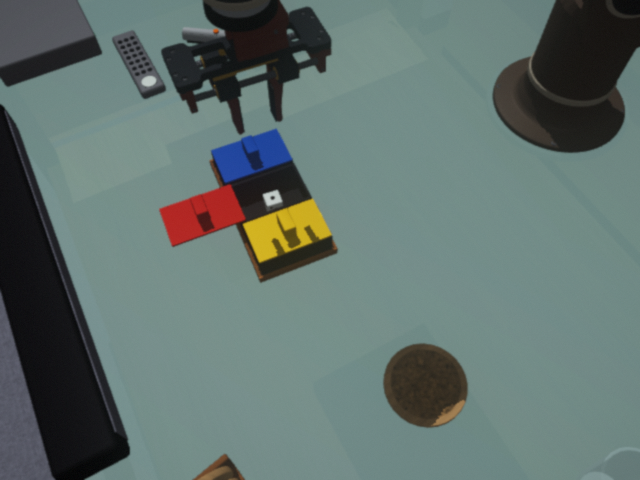

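The red lid is fully back. In the wrist view the die's top face has corners near (296,200), (323,201), (322,228) and (295,226).

```bash
python3 - <<'E'
from h import *
c=dict(np.load('w2.npz'))
P=np.array([wray(c,u,.033) for u in [(296,200.4),(323.2,200.6),(322.2,227.6),(294.8,226)]])
print(P.round(4),P.mean(0))
for a,b in ((0,1),(3,2),(3,0),(2,1)):
    d=P[b]-P[a]; print(np.linalg.norm(d).round(4),np.arctan2(d[1],d[0]).round(3))
# check box rim corners in wrist (rim z .042): outer TL(97,65) BL(113,455)
for u in ((249.4,182.5),(252.8,261.5)): print(wray(c,u,.042).round(4))
S=optics.calibration('scene')
for u in ((272,198),(273,199)): print('scene',ray_z(S,u,.033).round(4))
m=P.mean(0); goal([m[0],m[1],.15],-.085)
E
python3 -c "
import cv2
s=cv2.imread('pics/s2.png')[170:230,240:310]; cv2.imwrite('pics/s2d.png',cv2.resize(s,None,fx=9,fy=9,interpolation=2))"
```

```text
[[ 0.53   -0.0236  0.033 ]
 [ 0.5544 -0.0259  0.033 ]
 [ 0.5515 -0.0509  0.033 ]
 [ 0.5266 -0.0472  0.033 ]] [ 0.54061103 -0.03690947  0.033     ]
0.0245 -0.093
0.0252 -0.145
0.0238 1.429
0.0251 1.456
[ 0.4912 -0.0024  0.042 ]
[ 0.4851 -0.0752  0.042 ]
scene [ 0.5424 -0.0344  0.033 ]
scene [ 0.5419 -0.032   0.033 ]
clock 6.05 tcp [ 0.544  -0.0415  0.2227] F [ 0.2  0.2 -0.2] gap 0.0424
travel [ 0.0042 -0.0038  0.0727] turn [-0.0004 -0.0004 -0.0002]
```

View pics/s2d.png

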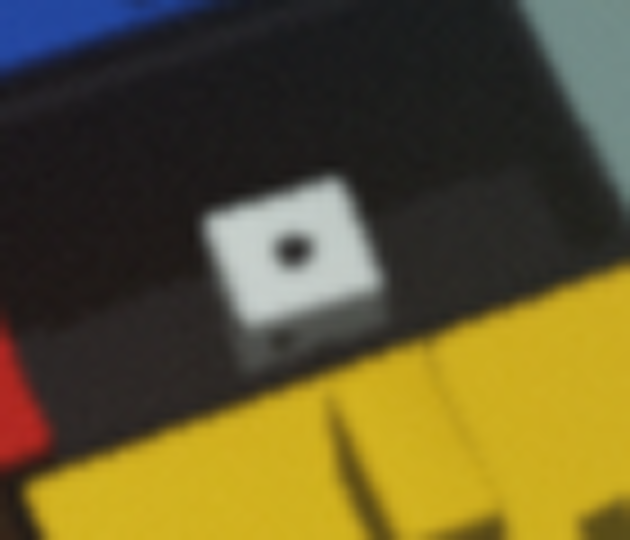

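```bash
python3 - <<'E'
from h import *
goal([.541,-.0362,.034],-.12)
E
```

```text
clock 6.05 tcp [ 0.544  -0.0415  0.2227] F [ 0.2  0.2 -0.2] gap 0.0424
travel [ 0.0049 -0.0034  0.1887] turn [-0.0004 -0.0004  0.0348]
```

>>> play_rows(travel=[[0.005,-0.0034,0.02],[0.005,-0.0034,0.05],[0.005,-0.0034,0.08],[0.005,-0.0034,0.11],[0.005,-0.0034,0.13],[0.005,-0.0034,0.15],[0.005,-0.0034,0.165],[0.005,-0.0034,0.178],[0.005,-0.0034,0.186],[0.005,-0.0034,0.1885],[0.005,-0.0034,0.1885],[0.005,-0.0034,0.1885]], turn=[[0,0,0.035],[0,0,0.035],[0,0,0.035],[0,0,0.035],[0,0,0.035],[0,0,0.035],[0,0,0.035],[0,0,0.035],[0,0,0.035],[0,0,0.035],[0,0,0.035],[0,0,0.035]])

```text
clock: 7.25
tcp_pos: [0.5408, -0.0361, 0.0354]
tool_rot: [0.748, 0.663, 0.0, 0.0]
force: [0.4, -0.2, 0.2]
finger_gap: 0.042
```

>>> play_rows(travel=[[0,0,0],[0,0,0],[0,0,0],[0,0,0],[0,0,0],[0,0,0],[0,0,0]], turn=[[0,0,0],[0,0,0],[0,0,0],[0,0,0],[0,0,0],[0,0,0],[0,0,0]], gripper=0.015, squeeze=12)

```text
clock: 7.95
tcp_pos: [0.5406, -0.0362, 0.0352]
tool_rot: [0.748, 0.663, 0.0, 0.0]
force: [-1.5, 0.2, 7.0]
finger_gap: 0.0248
```

>>> play_rows(travel=[[0,0,-0.003],[0,0,-0.01],[0,0,-0.02],[0,0,-0.035],[0,0,-0.05],[0,0,-0.07],[0,0,-0.085],[0,0,-0.095],[0,0,-0.1],[0,0,-0.1]], turn=[[0,0,0],[0,0,0],[0,0,0],[0,0,0],[0,0,0],[0,0,0],[0,0,0],[0,0,0],[0,0,0],[0,0,0]])

```text
clock: 8.95
tcp_pos: [0.5407, -0.0362, 0.1356]
tool_rot: [0.748, 0.663, 0.0, 0.001]
force: [-0.4, 1.5, -0.8]
finger_gap: 0.0251
```

```bash
python3 - <<'E'
from h import *
goal([.488,.310,.135],-.12)
cv2.imwrite('pics/w3.png',optics.read_camera('wrist')); cv2.imwrite('pics/s3.png',optics.read_camera('scene'))
E
```

```text
clock 8.95 tcp [ 0.5407 -0.0362  0.1356] F [-0.4  1.5 -0.8] gap 0.0251
travel [ 0.3374 -0.0938  0.0004] turn [ 0.0014  0.0001 -0.0001]
```

View pics/w3.png

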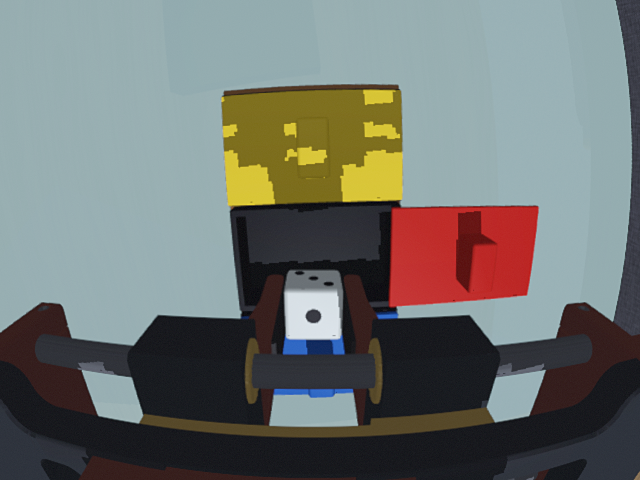

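View pics/s3.png

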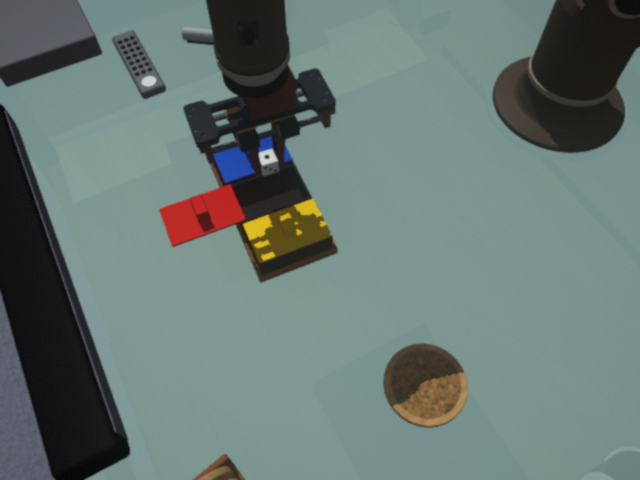

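>>> play_rows(travel=[[0.005,-0.001,0],[0.02,-0.006,0],[0.045,-0.012,0],[0.075,-0.021,0],[0.105,-0.029,0],[0.135,-0.037,0],[0.165,-0.046,0],[0.195,-0.054,0],[0.225,-0.062,0],[0.255,-0.071,0],[0.28,-0.078,0],[0.303,-0.084,0],[0.32,-0.089,0],[0.332,-0.092,0],[0.3375,-0.094,0],[0.3375,-0.094,0.01],[0.3375,-0.094,0.025],[0.3375,-0.094,0.04],[0.3375,-0.094,0.05],[0.3375,-0.094,0.05]], turn=[[0,0,0],[0,0,0],[0,0,0],[0,0,0],[0,0,0],[0,0,0],[0,0,0],[0,0,0],[0,0,0],[0,0,0],[0,0,0],[0,0,0],[0,0,0],[0,0,0],[0,0,0],[0,0,0],[0,0,0],[0,0,0],[0,0,0],[0,0,0]])

```text
clock: 11.05
tcp_pos: [0.4866, 0.3089, 0.0825]
tool_rot: [0.748, 0.663, -0.002, -0.0]
force: [-0.6, -0.5, 0.0]
finger_gap: 0.0251
```

```bash
python3 - <<'E'
from h import *
goal([.488,.310,.0375],-.12)
cv2.imwrite('pics/w4.png',optics.read_camera('wrist')); s=optics.read_camera('scene')
cv2.imwrite('pics/s4.png',cv2.resize(s[280:460,320:520],None,fx=3,fy=3,interpolation=2))
E
```

```text
clock 11.05 tcp [0.4866 0.3089 0.0825] F [-0.6 -0.5  0. ] gap 0.0251
travel [0.0014 0.0014 0.045 ] turn [-0.0028  0.0024 -0.0006]
```

View pics/w4.png

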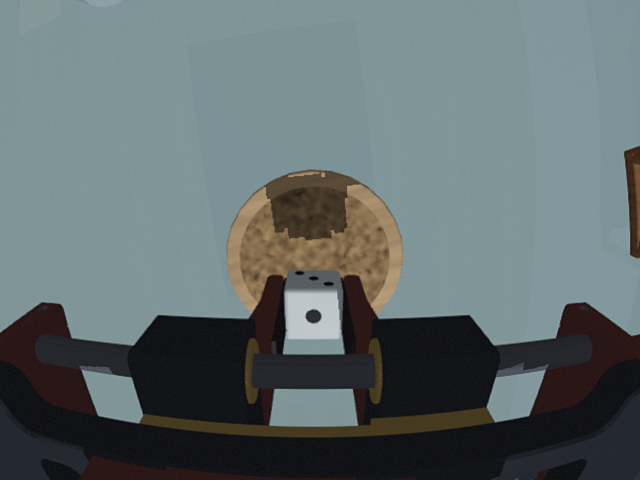

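View pics/s4.png

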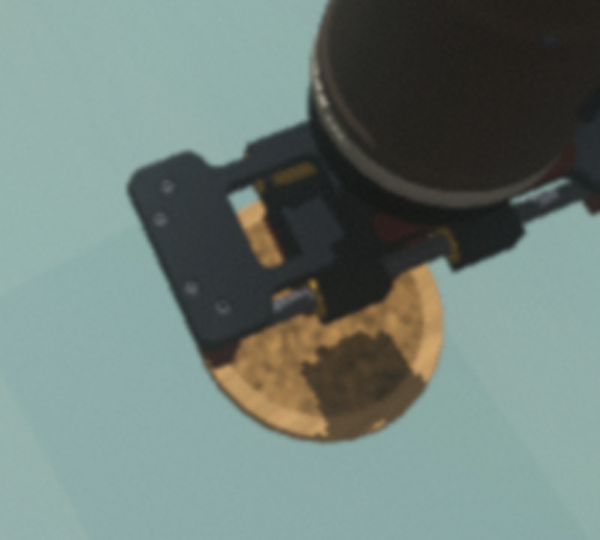

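```bash
python3 - <<'E'
from h import *
c=optics.calibration('wrist')
P=np.array([wray(c,u,.01) for u in [(227,250),(403,250),(315,170),(250,196),(378,195)]]); print(P.round(4))
# circle fit r=.055
r=least_squares(lambda q:np.linalg.norm(P[:,:2]-q[:2],axis=1)-.055,[.488,.31]); print(r.x,r.fun)
goal([.488,.310,.0375],-.12)
E
```

```text
[[0.4357 0.3227 0.01  ]
 [0.5433 0.3099 0.01  ]
 [0.4952 0.3642 0.01  ]
 [0.4555 0.3539 0.01  ]
 [0.5303 0.3456 0.01  ]]
[0.48863451 0.30970336] [-5.21193045e-04 -3.06431570e-04 -6.18901918e-05  2.67790456e-04
 -4.16901771e-05]
clock 11.15 tcp [0.4873 0.31   0.0843] F [-0.5 -0.5  0.3] gap 0.0249
travel [0.0001 0.0007 0.0468] turn [-0.0007  0.0004 -0.0002]
```

>>> play_rows(travel=[[0,0.001,0.01],[0,0.001,0.02],[0,0.001,0.03],[0,0.001,0.036],[0,0.001,0.04],[0,0.001,0.043],[0,0.001,0.045],[0,0.001,0.046],[0,0.001,0.046],[0,0.001,0.046]], turn=[[0,0,0],[0,0,0],[0,0,0],[0,0,0],[0,0,0],[0,0,0],[0,0,0],[0,0,0],[0,0,0],[0,0,0]])

```text
clock: 12.15
tcp_pos: [0.4885, 0.3102, 0.039]
tool_rot: [0.748, 0.663, 0.0, 0.0]
force: [0.1, 0.5, -0.8]
finger_gap: 0.0251
```

>>> play_rows(travel=[[0,0,0.0005],[0,0,0.001],[0,0,0.0015],[0,0,0.0015],[0,0,0.0015],[0,0,0.0015]], turn=[[0,0,0],[0,0,0],[0,0,0],[0,0,0],[0,0,0],[0,0,0]])

```text
clock: 12.75
tcp_pos: [0.4884, 0.3101, 0.0373]
tool_rot: [0.748, 0.663, 0.0, 0.0]
force: [-0.1, 0.7, 0.1]
finger_gap: 0.0247
```

>>> play_rows(travel=[[0,0,0.0004],[0,0,0.0008],[0,0,0.0008],[0,0,0.0008]], turn=[[0,0,0],[0,0,0],[0,0,0],[0,0,0]])

```text
clock: 13.15
tcp_pos: [0.4884, 0.3101, 0.0372]
tool_rot: [0.748, 0.663, 0.0, 0.0]
force: [-2.7, -0.7, 8.7]
finger_gap: 0.0248
```

>>> play_rows(travel=[[0,0,0],[0,0,0],[0,0,0],[0,0,0],[0,0,0]], turn=[[0,0,0],[0,0,0],[0,0,0],[0,0,0],[0,0,0]], gripper=0.045)

```text
clock: 13.65
tcp_pos: [0.4884, 0.3101, 0.0363]
tool_rot: [0.748, 0.663, -0.0, -0.0]
force: [0.3, -1.0, 0.8]
finger_gap: 0.045
```

>>> play_rows(travel=[[0,0,-0.005],[0,0,-0.02],[0,0,-0.04],[0,0,-0.07],[-0.05,0,-0.1],[-0.1,0,-0.12],[-0.15,0,-0.13],[-0.18,0,-0.13],[-0.2,0,-0.13],[-0.2,0,-0.13],[-0.2,0,-0.13]], turn=[[0,0,0],[0,0,0],[0,0,0],[0,0,0],[0,0,0],[0,0,0],[0,0,0],[0,0,0],[0,0,0],[0,0,0],[0,0,0]])

```text
clock: 14.75
tcp_pos: [0.4649, 0.1119, 0.1675]
tool_rot: [0.748, 0.663, 0.001, 0.0]
force: [-0.9, 0.7, 0.1]
finger_gap: 0.0449
```

```bash
python3 - <<'E'
from h import *
goal([.488,.310,.0375],-.12)
t=optics.read_camera('top'); s=optics.read_camera('scene')
cv2.imwrite('pics/s5.png',s)
cv2.imwrite('pics/t5.png',cv2.resize(t[170:290,150:470],None,fx=2.4,fy=2.4,interpolation=2))
cv2.imwrite('pics/t5c.png',cv2.resize(t[215:295,165:245],None,fx=7,fy=7,interpolation=2))
T=optics.calibration('top')
print(proj(T,[[.4886,.3097,.035]]), proj(optics.calibration('scene'),[[.4886,.3097,.035]]))
E
```

```text
clock 14.75 tcp [0.4649 0.1119 0.1675] F [-0.9  0.7  0.1] gap 0.0449
travel [ 0.1993 -0.0011  0.1302] turn [ 0.0017 -0.0007 -0.0008]
[[202.32519394 252.43747258]] [[428.45581992 377.11615753]]
```

View pics/s5.png

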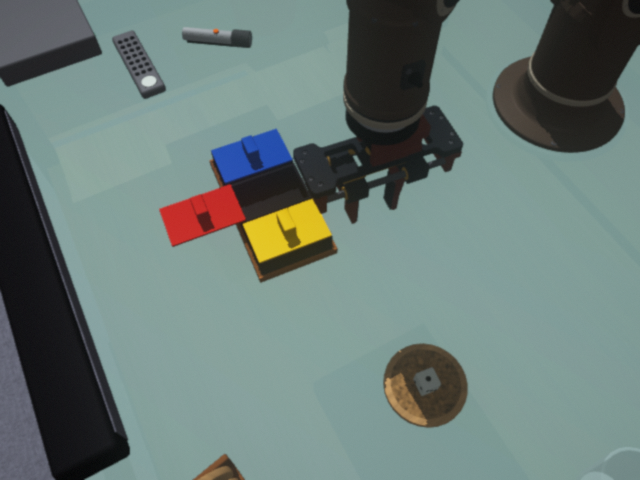

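View pics/t5.png

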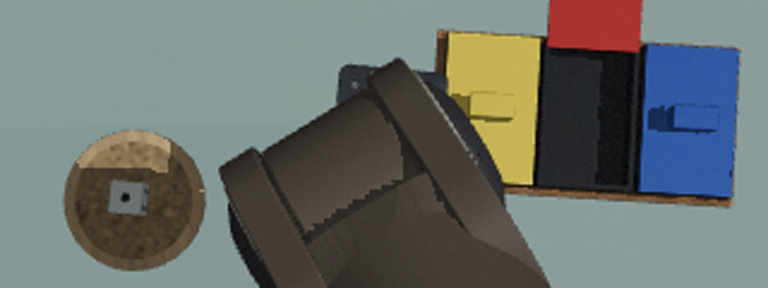

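View pics/t5c.png

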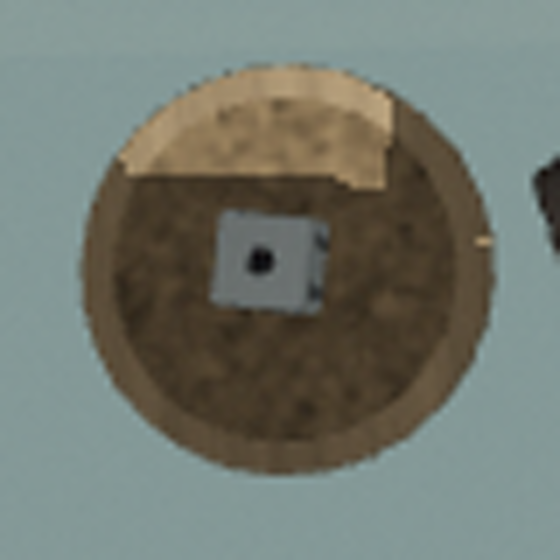

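The die lies flat on the coaster. In the top view its pip is at (202.4, 252.1), against (202.3, 252.4) predicted for a centred die. The yellow and blue lids are shut and the arm is clear, so I'm handing in.

```bash
python3 -c "
from workcell import bot
print(bot.hand_in())"
```

```text
the job is handed in; nothing more can be done
None
```

The white die is on the wooden coaster and the job was handed in at about 15 s of the 54 s allowed; `hand_in` reported no verdict.

- **Moves:** I gripped the red lid's block and slid it back about 104 mm of the 105 mm travel. I then took the die across its faces, lifted it out and set it down until light contact. After releasing it I raised the gripper and moved it clear.
- **Final pictures:** The die lies flat, with its top pip within about 1 px (1 mm) of where it would be if centred on the coaster. The blue and yellow lids are shut and the arm touches nothing.
- **Readings that disagreed:** The three cameras' positions for the boxes and coaster differed by 1–2 mm. The wrist force briefly read 7 to 9 N at the lid stop, when gripping the die and at set-down, well below the 120 N limit. No check failed.

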